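Unlock an engraver lid and hold it just below its balance point

TASK

The gas struts of the small laser engraver's amber lid have just been replaced and a workmate wants to trim them. Pull the red-gripped locking pin up out of its bracket at the front of the engraver and stand it in the empty steel cup; then take the lid by its black handle, raise it a few centimetres past its balance point so that the struts take over, and ease it back until the handle is about three centimetres below that point, where its weight comes onto your hand again. Keep hold of the handle all the way, so that the lid neither flies open nor drops shut, leave the other things on the bench alone, and finish while still holding the lid there by its handle.

Things in the scene. Friction and masses are not known exactly. Their poses are not given: they have to be found in the camera images.
- engraver: Grey bench-top laser engraver with a sloping amber lid, 220 mm deep (x), 230 wide (y), fixed. Origin under its centre at bench height; front to its own -x, y to its left, z up. 70 mm high in front, 220 behind. Gas struts outside both sides reach y +-0.133. A dark steel block at the front right (x -0.150 to -0.114, y -0.110 to -0.074, z to 0.068) holds the locking pin in an upright hole.
- lid_angle (a joint): Lid angle, rad: 0 shut (pane slopes 0.604 rad down to the front), grows as the front rises, stop 1.25. The lid (256 x 232 mm, 10 thick, pale metal frame, 1.4 kg, damped struts) balances at 0.50: below it sinks shut, above it the struts push it open. Lift needed at the handle: 5 N at 0, 3.3 at 0.2, 2 at 0.3, 0.9 at 0.4; hold back 0.8 N at 0.6, 2 at 0.8. Hinge along engraver's y through lid_axis.
- lid_axis (a point): Middle of the lid's hinge line, at the engraver's own x 0.105, y 0, z 0.220.
- handle_grip (a point): Centre of the handle bar, riding on the lid: a round black bar 12 mm thick along the engraver's y, 90 mm straight, 40 mm clear of the lid's outer face near its front edge, a leg at each end. 231 mm from lid_axis (0.13 rad = 30 mm). Lid shut: engraver's own x -0.109, y 0, z 0.133; at balance (0.50 rad): x -0.125, z 0.246. It can turn between the fingers, so the hand may stay pointing down.
- lock_pin: Steel locking pin, 106 mm long, 60 g, upright in the block. Origin at its foot, z towards the grip. Shaft 10 mm thick to 55 mm, collar 21 mm wide to 59, round red grip 18 mm thick to 106. At the start its foot is 20.5 mm above the bench at the engraver's own x -0.132, y -0.092; it passes with 3 mm play through a steel tongue of the lid and bars the lid until drawn up 56 mm.
- pin_grip (a point): Point on the axis of the pin in its red grip, 86 mm above the foot.
- tool_cup: Empty round cup of bare steel, 72 mm wide at the rim, 78 mm high, 3 mm wall, 350 g, loose. Origin under its centre. The pin stands leaning in it with its grip out of the top.
- beeswax: Rounded yellow block of beeswax, 38 x 58 x 17 mm, lying at the left front; to be left alone.
- spool_red: Small spool of red thread with black ends, 43 mm across, 46 mm high, standing in front of the engraver; to be left alone.
- glue_tube: Blue and white glue tube with a black cap, 103 x 20 x 15 mm, lying at the right front; to be left alone.
- lid: The lid as a body; origin on the middle of its hinge line, its own -x down along the lid, z out of the lid's outer face. The handle and the tongue are part of it.
Not all that is in view belongs to the job. Leave any yellow look-alike of the tool_cup alone.

How it is judged:
By the outcome, as a careful person would: the job done as asked, in the order asked, and still so for the second after the job is handed in, while the arm keeps its last pose, push and grip.
It also fails if it takes over 51 s, if anything falls off the work surface, if the arm or the gripper's body presses on something with over 40 N, if the wrist force passes 120 N, or if a joint passes its speed limit or range.

ROBOT

A 6-joint arm with a two-finger parallel gripper is mounted at the origin on the work surface; the furniture and walls round the work are solid. World frame = base frame: x ahead of the robot, y to its left, z up, the work surface at z = 0. Lengths are in mm, angles in rad, forces in N, time in s.
With the tool pointing down it reaches from about 350 to 875 mm from the base axis. Payload 4.2 kg.
Tool frame: the origin (TCP) lies between the finger pads, 19 mm behind the fingertips; this is the grasp point; z points along the fingers, y is the line along which they close (so a half turn about z gives the same grasp; the last joint's range is limited). The gripper opens to 85 mm and grips with 20 to 120 N. Pads are 22 mm wide; open, the fingers measure 114 mm over their backs; the gripper's body (76 mm by 85 mm) begins 54 mm behind the grasp point. The pads swing forward as they close: fully open they stand 13 mm farther back than shut.
Start: joints at [1.434, 0.385, 0.008, 0, -1.194, -0.259], TCP at [240.933, 576.672, 250.012] pointing down, gripper open.
Joint ranges: [-3.14, 3.14], [-1.21, 2.06], [-1.07, 1.41], [-3.16, 2.05], [-2.99, -0.16], [-3.1, 3.1]. Speed limits (rad/s): [2.79, 2.79, 3.14, 3.14, 3.14, 3.14].

INTERFACE

Orientations are given as a unit quaternion [x, y, z, w].
In Python, from bench import arm, vision gives the robot as it stands. The module is installed in compiled form; this text tells all that it offers.
- The arm moves only by the tool servo_tool, never from a script. Its argument "plan" is a list of rows, each a list of 7 numbers: the shift along the world's x, y, z each as a share of 300 mm, from -1 to 1, then the turn, a rotation vector about the world's x, y, z each as a share of 2 rad, from -1 to 1, then the opening, from 0 (shut) to 1 (fully open). A call has 1 to 20 rows; each row shifts and turns the commanded pose from where the row before left it; what a row does not reach is not made up. A row lasts 1/8 s, in which the tool goes at most 62.5 mm and 10.7 degrees, less where a joint would pass 70% of its speed; a pose out of reach is approached as far as the arm can. A call with a number of a shift or a turn outside -1 to 1 is refused whole. A call with a gripper value outside its range is refused whole. The fingers move at their own pace and stop on an object; the grip force is fixed at half the most. Time passes only in rows, so rows that do not move let the fingers close. It gives the time, the measured TCP pose, the force, the opening and the grip force at its end, in the units of the state.
- arm.read_state(): the state, without advancing time (a new reading comes with each control period).
- vision.get_image(name): name is "side" or "top" or "wrist"; returns a dict with "image" (420x560x3 uint8, red, green, blue), "z_map" (420x560 float32, mm along the optical axis (not along the pixel's ray), 0 where there is no reading), "K" (3x3 intrinsics, pixels), "D" ([k1, k2, p1, p2, k3] as OpenCV has them; the pictures are not rectified), "world_to_cam" (4x4, takes a point from world to camera coordinates); the wrist camera has in their place "mount" (4x4, takes a point from camera to tool coordinates, whose origin is the TCP and whose axes are the flange's). Camera axes: x right, y down, z forward; pixel columns grow to the right and rows downward; lengths in mm; the calibration is good to about 2 mm. A picture is of the moment at which its call begins: read the wrist's pose just before it.
- arm.job_done(): hands the job in; it is judged then, once.
The state is a dict: "clock": time; "joints": joint angles; "joint_vel": joint speeds; "joint_efforts": joint torques, N m; "position": TCP position; "ee_rot": TCP orientation; "contact_force": force on the tool from outside, world axes, zero at the start; "wrist_torque": the same for the moment, N m; "gripper_width": finger opening in mm; "grasp_force": force on a finger pad.
Only numpy, scipy, OpenCV 4.12 (cv2) and the standard library are available. Lean on these libraries where they do the work, as an engineer would, in place of code of your own. Each camera call takes 0.05 s, during which the arm holds its last target. There are 200 camera calls.

## Working session

There is one attempt and no reset: what is moved stays moved. The work goes in short steps, Python scripts to look and compute and a tool call to move; the robot and the scene stay as the last step left them, time stands still between calls to the robot, and variables do not carry over. Pictures are saved under pics/ and viewed, at most 10 in all, crops included, and the job is handed in when it is done.

Besides the shell and the picture viewer there is one more tool, called after ">>>" by a JSON object that holds its "name" and its "arguments", one argument or row to a line. servo_tool: Moves the arm, as the interface text tells. Its arguments: {"type":"object","properties":{"plan":{"type":"array"}},"required":["plan"]}

```bash
mkdir -p pics
cat > h.py <<'E'
import numpy as np, cv2, pickle
from bench import arm, vision
def grab(n,tag):
    d=vision.get_image(n); pickle.dump(d,open(f'pics/{tag}.pkl','wb'))
    cv2.imwrite(f'pics/{tag}.png',d['image'][:,:,::-1]); return d
def load(tag): return pickle.load(open(f'pics/{tag}.pkl','rb'))
def cloud(d,T=None):
    T=np.linalg.inv(d['world_to_cam']) if T is None else T
    h,w=d['z_map'].shape
    uv=np.stack(np.meshgrid(np.arange(w),np.arange(h)),-1).reshape(-1,1,2).astype(float)
    n=cv2.undistortPoints(uv,np.array(d['K']),np.array(d['D'])).reshape(-1,2)
    z=d['z_map'].reshape(-1,1)
    P=np.hstack([n*z,z])@T[:3,:3].T+T[:3,3]
    P[z[:,0]<=0]=np.nan
    return P.reshape(h,w,3)
E
python3 - <<'E'
from h import *
print(arm.read_state())
for n in('top','side'):
    d=grab(n,n+'0'); print(n,np.linalg.inv(d['world_to_cam']).round(2)[:3])
E
```

```text
{'clock': 0.0, 'joints': array([ 1.43364085e+00,  3.85572720e-01,  6.57895971e-03, -5.22937615e-04,
       -1.19398905e+00, -2.58579866e-01]), 'joint_vel': array([-7.08328595e-04, -1.25328771e-03, -2.13074950e-04, -1.82141739e-03,
       -8.11234570e-05, -1.55511120e-04]), 'joint_efforts': array([-1.17852710e-05, -3.92288625e+01,  1.88401508e+01,  4.18614015e+00,
       -4.63363394e-03, -3.45799677e-06]), 'position': array([240.70359128, 576.18076079, 248.88988908]), 'ee_rot': array([ 9.80468393e-01, -1.96673524e-01, -1.76239718e-04,  1.10597460e-03]), 'contact_force': array([-0.06962311, -0.13440416,  0.87998888]), 'wrist_torque': array([-0.00236463,  0.00974215, -0.04991115]), 'grasp_force': 0.0, 'gripper_width': 85.47346932109527}
top [[ 1.0000e-02 -1.0000e+00  9.0000e-02  4.5836e+02]
 [-1.0000e+00 -2.0000e-02 -1.0000e-02 -7.7680e+01]
 [ 1.0000e-02 -9.0000e-02 -1.0000e+00  9.8407e+02]]
side [[ 9.60000e-01 -1.30000e-01  2.60000e-01  2.20460e+02]
 [-2.90000e-01 -4.60000e-01  8.40000e-01 -1.08706e+03]
 [ 2.00000e-02 -8.80000e-01 -4.80000e-01  7.31460e+02]]
```

View pics/top0.png

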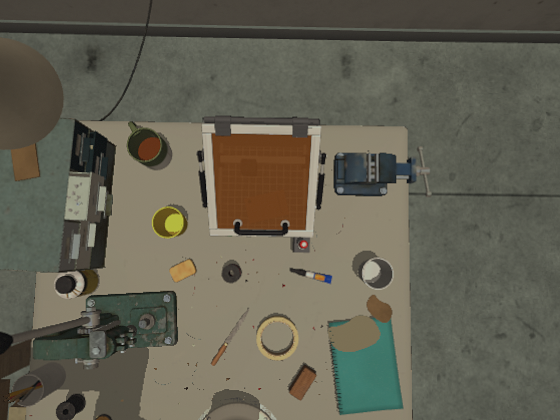

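View pics/side0.png

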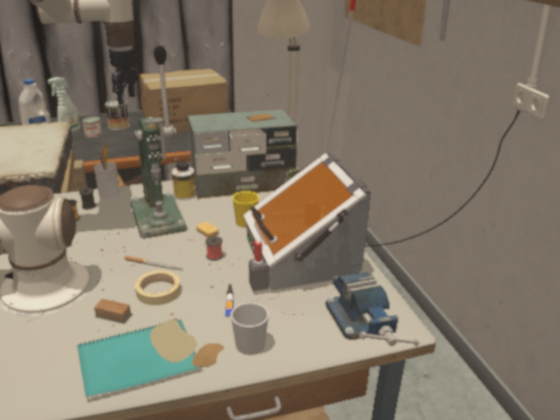

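Top view: the handle is at (262,230), the red pin at (303,243), the steel cup at (377,272), the yellow look-alike at (169,222), and the glue tube at (311,276). The side view agrees, with the steel cup at (250,328) and the pin at (258,262).

Run:
```python
from h import *
from scipy.optimize import least_squares
d=load('top0'); P=cloud(d); I=d['image'].astype(int)
s=load('side0'); Q=cloud(s); J=s['image'].astype(int)
def st(n,p): print(n,len(p),np.nanmedian(p,0).round(1),np.nanmin(p,0).round(1),np.nanmax(p,0).round(1))
def box(P,u0,u1,v0,v1): return P[v0:v1,u0:u1].reshape(-1,3)
# cup rim
for n,p in(('top',box(P,350,405,250,300)),('side',box(Q,225,275,300,355))):
    p=p[(p[:,2]>70)&(p[:,2]<84)]
    f=least_squares(lambda x:np.hypot(p[:,0]-x[0],p[:,1]-x[1])-x[2],[*np.median(p[:,:2],0),35],loss='soft_l1').x
    st('rim '+n,p); print(f.round(1))
# pin red
for n,P_,I_,b in(('top',P,I,(290,318,232,254)),('side',Q,J,(245,275,235,270))):
    m=(I_[...,0]>1.8*I_[...,1])&(I_[...,0]>1.8*I_[...,2])&(I_[...,0]>90); q=np.where(m[...,None],P_,np.nan)
    p=box(q,*b); st('pin '+n,p[~np.isnan(p[:,0])])
# handle dark
m=I.max(2)<60; q=np.where(m[...,None],P,np.nan); p=box(q,230,295,222,240); p=p[p[:,2]>90]; st('handle',p)
a=np.polyfit(p[:,1],p[:,0],1);print('slope',a, )
# lid frame top plane: pane
p=box(P,225,300,145,215); p=p[~np.isnan(p[:,0])]; c=p.mean(0); n=np.linalg.svd(p-c,full_matrices=False)[2][2]; print('pane',c,n*np.sign(n[2]))
# other objects: heights on tabletop
for n,b in dict(spool=(218,246,258,288),glue=(285,336,262,288),wax=(165,200,255,285),block=(288,316,232,258),ycup=(150,188,205,240),vise=(330,410,145,200)).items():
    p=box(P,*b); p=p[p[:,2]>8]; st(n,p)
st('bench',box(P,330,350,230,250))
# lid frame corners
for u,v in((207,127),(318,128),(312,232),(212,230)): print(u,v,P[v,u].round(1))
```

```text
rim top 171 [ 406.4 -316.3   75.8] [ 371.6 -345.4   70.7] [ 440.5 -276.1   80.2]
[ 406.  -310.7   33.8]
rim side 370 [ 405.5 -309.8   76.8] [ 369.5 -349.8   70.1] [ 440.3 -276.9   82.8]
[ 404.8 -314.1   34.2]
pin top 37 [ 468.7 -142.6  124.4] [ 460.2 -154.4   72.3] [ 478.3 -135.   129.8]
pin side 98 [ 464.2 -150.   109.5] [ 458.8 -156.    49.9] [490.  -19.8 127.6]
handle 298 [493.8 -45.9 135.7] [ 487.5 -107.4   90.1] [514.7   5.8 141.3]
slope [1.56549070e-04 4.95363002e+02]
pane [599.78622391 -52.7384265  154.77383611] [-0.5677389   0.00123295  0.82320776]
spool 265 [398.5  20.4  44.7] [377.6  -0.6   8.7] [419.   41.3  49.7]
glue 180 [ 398.7 -162.5   11.4] [ 377.8 -208.6    8. ] [ 410.1 -119.3   16.8]
wax 389 [402.2 137.1  15.6] [375.5 107.    8.2] [428.2 168.3  23.2]
block 403 [ 476.1 -138.7   78.8] [ 450.5 -165.1   10.1] [ 496.1 -110.8  129.8]
ycup 562 [515.9 178.6  54.6] [478.2 125.1   8. ] [548.1 195.2  81.2]
vise 2719 [ 635.  -293.5   75.5] [ 591.6 -394.4    8. ] [ 696.3 -220.4   95.3]
bench 400 [ 482.5 -240.4   -1.2] [ 459.  -264.    -6.5] [ 506.2 -216.4    4. ]
207 127 [690.2  53.3 222.2]
318 128 [ 692.4 -161.6  221.3]
312 232 [ 496.  -164.    89.7]
212 230 [497.2  58.3  87.2]
```

Run:
```python
from h import *
P=cloud(load('top0')).reshape(-1,3); Q=cloud(load('side0')).reshape(-1,3)
for n,A in(('top',P),('side',Q)):
    A=A[~np.isnan(A[:,0])]
    print(n); 
    for x in range(150,750,75):
        r=[]
        for y in range(675,-450,-75):
            m=(abs(A[:,0]-x-37)<37)&(abs(A[:,1]-y+37)<37)&(A[:,2]<900)
            r.append(int(A[m,2].max()) if m.any() else -1)
        print(x,r)
m=(abs(P[:,0]-467)<15)&(abs(P[:,1]+144)<15)&(P[:,2]>118); p=P[m]; print(np.median(p,0),p.min(0),p.max(0))
# z profile near the pin front / tongue
m=(abs(Q[:,0]-467)<30)&(abs(Q[:,1]+144)<30)
for z in range(0,140,10):
    k=Q[m&(abs(Q[:,2]-z)<5)]; print(z,len(k),k.mean(0).round(1) if len(k) else '')
```

```text
top
150 [-1, -1, 97, 170, 4, 3, 4, 4, 15, 26, 29, 31, 15, 16, 12]
225 [-1, -1, 3, 4, 274, 279, 304, 19, 13, 27, 28, 16, 17, 17, 4]
300 [-1, -1, 4, 105, 259, 448, 299, 8, 5, 8, 4, 4, 78, 80, 4]
375 [-1, -1, 2, 214, 214, 4, 20, 23, 49, 46, 15, 16, 80, 80, 3]
450 [-1, -1, -1, 216, 214, 210, 81, 80, 133, 141, 139, 122, 3, 5, 5]
525 [-1, -1, -1, 217, 216, 542, 551, 141, 158, 157, 157, 160, 21, 22, 85]
600 [-1, -1, 208, 217, 215, 208, 579, 186, 211, 209, 208, 211, 95, 95, 82]
675 [-1, -1, -1, -1, 214, 551, 554, 3, 231, 228, 229, 229, 92, 92, 47]
side
150 [-1, 551, 351, 171, 28, 22, 15, 6, 17, 28, 31, 33, 19, 17, 17]
225 [345, 550, 484, 4, 272, 278, 304, 26, 13, 29, 30, 18, 18, 21, 4]
300 [-1, -1, 5, 106, 139, 464, 301, 19, 5, 9, 6, 5, 77, 80, 5]
375 [-1, -1, 216, 216, 216, 5, 22, 23, 52, 51, 72, 68, 82, 82, 6]
450 [-1, -1, 216, 216, 216, 211, 81, 79, 108, 142, 141, 127, 5, 6, 5]
525 [-1, -1, 215, 218, 216, 570, 569, 79, 160, 158, 158, 160, 23, 22, 88]
600 [-1, -1, 216, 218, 215, 185, 573, -1, 212, 210, 211, 212, 96, 95, 85]
675 [-1, -1, 413, 444, 216, 563, 558, -1, 231, 229, 231, 228, 91, 93, 46]
[ 467.64914772 -141.52017739  124.95222585] [ 460.14888278 -150.45585454  119.2700679 ] [ 475.11942002 -133.21410264  129.77520892]
0 280 [ 462.3 -153.5    1.8]
10 15 [ 474.  -154.8   12.9]
20 88 [ 469.7 -158.1   20.1]
30 95 [ 470.2 -158.6   30.1]
40 92 [ 470.6 -159.2   40.2]
50 98 [ 470.4 -157.5   50.1]
60 92 [ 470.4 -158.8   60.2]
70 104 [ 467.9 -156.4   69.8]
80 175 [ 473.5 -148.7   79.1]
90 109 [ 484.  -145.    88.9]
100 33 [ 465.8 -148.7  100.1]
110 33 [ 466.3 -148.5  109.5]
120 41 [ 466.  -148.3  120.2]
130 26 [ 467.2 -146.5  127.1]
```

>>> {"name": "servo_tool", "arguments": {
  "plan": [
    [0,0,0.2,0,0,0,1],
    [0,0,0.2,0,0,0.066,1],
    [0,0,0.2,0,0,0.066,1],
    [0,0,0.2,0,0,0.066,1],
    [0,0,0.2,0,0,0,1],
    [0.06,-0.18,0,0,0,0,1],
    [0.06,-0.18,0,0,0,0,1]
  ]
}}

```text
clock: 0.98
position: [277.2, 468.8, 549.3]
ee_rot: [1.0, 0.001, -0.0, 0.0]
contact_force: [0.8, 0.2, 0.7]
gripper_width: 85.4
grasp_force: 0.0
```

>>> {"name": "servo_tool", "arguments": {
  "plan": [
    [0.057,-0.185,0,0,0,0,1],
    [0.057,-0.185,0,0,0,0,1],
    [0.057,-0.185,0,0,0,0,1],
    [0.057,-0.185,0,0,0,0,1],
    [0.057,-0.185,0,0,0,0,1],
    [0.057,-0.185,0,0,0,0,1],
    [0.057,-0.185,0,0,0,0,1],
    [0.057,-0.185,0,0,0,0,1],
    [0.057,-0.185,0,0,0,0,0.7],
    [0.057,-0.185,0,0,0,0,0.7],
    [0.057,-0.185,0,0,0,0,0.7],
    [0,0,-0.2,0,0,0,0.7],
    [0,0,-0.2,0,0,0,0.7],
    [0,0,-0.2,0,0,0,0.7],
    [0,0,-0.2,0,0,0,0.7],
    [0,0,-0.2,0,0,0,0.7],
    [0,0,0,0,0,0,0.7]
  ]
}}

```text
clock: 3.1
position: [461.8, -141.7, 245.8]
ee_rot: [1.0, -0.0, -0.006, -0.0]
contact_force: [-0.2, -0.8, 0.2]
gripper_width: 59.5
grasp_force: 0.0
```

Run:
```python
from h import *
from scipy.spatial.transform import Rotation as R
s=arm.read_state(); d=grab('wrist','w1')
T=np.eye(4);T[:3,:3]=R.from_quat(s['ee_rot']).as_matrix();T[:3,3]=s['position']; T=T@np.array(d['mount'])
print(s['position'],s['ee_rot'],s['joints'],s['gripper_width'],T.round(2))
P=cloud(d,T); np.save('pics/w1.npy',P); I=d['image'].astype(int)
m=(I[...,0]>1.8*I[...,1])&(I[...,0]>1.8*I[...,2])&(I[...,0]>90)&(abs(P[...,1]+144)<25)&(abs(P[...,0]-467)<25)
p=P[m]; print(len(p),np.nanmedian(p,0),p.min(0),p.max(0)); t=p[p[:,2]>120]; print(t.mean(0),t.min(0),t.max(0))
h=P[(I.max(2)<70)&(P[...,2]>120)&(P[...,2]<150)&(abs(P[...,0]-493)<25)&(abs(P[...,1]+52)<60)]; print(len(h),h.mean(0),h.min(0),h.max(0))
```

```text
[ 461.75963168 -141.70217197  245.77272265] [ 9.99982427e-01 -1.99049114e-04 -5.91845959e-03 -2.79388204e-04] [ 3.88175453e-02  1.50762680e-01 -3.27630608e-01 -1.14213693e-03
 -1.10420949e+00  1.53210048e+00] 59.45296344431796 [[ 0.0000e+00 -9.5000e-01 -3.0000e-01  5.3707e+02]
 [-1.0000e+00 -0.0000e+00 -0.0000e+00 -1.4056e+02]
 [-0.0000e+00  3.0000e-01 -9.5000e-01  3.6826e+02]
 [ 0.0000e+00  0.0000e+00  0.0000e+00  1.0000e+00]]
213 [ 470.23384207 -141.1565972   125.64133046] [ 460.51931144 -149.59895676   89.25156529] [ 477.17912015 -132.67838038  127.70677245]
[ 469.66683472 -141.05067504  125.59178946] [ 460.51931144 -149.59895676  123.04142733] [ 477.17912015 -132.69606028  127.70677245]
2433 [494.00277794 -51.05996854 134.92789301] [ 485.97302627 -107.29025141  120.00293872] [507.73137664   7.84353557 140.37443069]
```

View pics/w1.png

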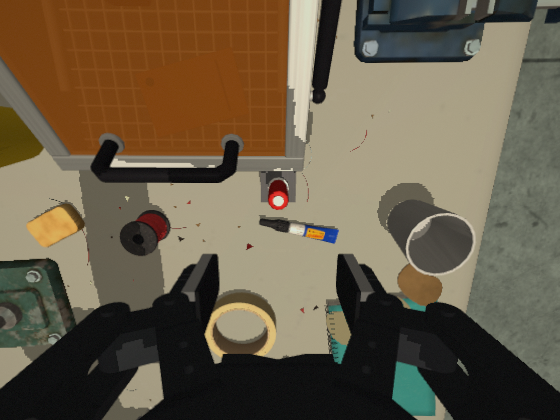

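The wrist view shows the pin's grip at (278,195), in line between the fingers, the handle at (165,172), and the cup at (440,243), empty. The pin axis is at about (468.5,-141.5), which agrees with the engraver origin at (601,-50).

>>> {"name": "servo_tool", "arguments": {
  "plan": [
    [0.022,0,-0.15,0,0,0,0.7],
    [0,0,-0.15,0,0,0,0.7],
    [0,0,-0.1,0,0,0,0.7],
    [0,0,-0.06,0,0,0,0.7],
    [0,0,0,0,0,0,0],
    [0,0,0,0,0,0,0],
    [0,0,0,0,0,0,0],
    [0,0,0,0,0,0,0]
  ]
}}

```text
clock: 4.15
position: [473.7, -141.9, 114.4]
ee_rot: [1.0, 0.001, 0.003, 0.0]
contact_force: [-0.0, -0.3, 6.4]
gripper_width: 16.6
grasp_force: 58.7
```

>>> {"name": "servo_tool", "arguments": {
  "plan": [
    [0,0,0.03,0,0,0,0],
    [0,0,0.04,0,0,0,0],
    [0,0,0.04,0,0,0,0]
  ]
}}

```text
clock: 4.53
position: [472.0, -141.8, 146.1]
ee_rot: [1.0, 0.0, 0.001, -0.0]
contact_force: [1.7, 0.3, -0.5]
gripper_width: 16.5
grasp_force: 58.5
```

>>> {"name": "servo_tool", "arguments": {
  "plan": [
    [0,0,0.12,0,0,0,0],
    [0,0,0.12,0,0,0,0],
    [-0.05,-0.14,0,0,0,0,0],
    [-0.05,-0.14,0,0,0,0,0],
    [-0.05,-0.14,0,0,0,0,0],
    [-0.05,-0.14,0,0,0,0,0],
    [0,0,0,0,0,0,0],
    [0,0,0,0,0,0,0]
  ]
}}

```text
clock: 5.52
position: [411.1, -309.6, 217.2]
ee_rot: [1.0, -0.0, -0.0, -0.0]
contact_force: [0.3, -0.3, -0.4]
gripper_width: 16.3
grasp_force: 59.1
```

Run:
```python
from h import *
from scipy.spatial.transform import Rotation as R
s=arm.read_state(); d=grab('wrist','w2'); e=grab('side','s2')
print(s['position'],s['gripper_width'],s['contact_force'])
T=np.eye(4);T[:3,:3]=R.from_quat(s['ee_rot']).as_matrix();T[:3,3]=s['position']; T=T@np.array(d['mount'])
from scipy.optimize import least_squares
for P in(cloud(d,T),cloud(e)):
    P=P.reshape(-1,3); p=P[(abs(P[:,2]-76)<5)&(np.hypot(P[:,0]-405,P[:,1]+312)<50)]
    p=p[np.hypot(p[:,0]-405,p[:,1]+312)>25]
    print(len(p),least_squares(lambda x:np.hypot(p[:,0]-x[0],p[:,1]-x[1])-34.5,[405,-312],loss='soft_l1').x,p.min(0),p.max(0))
    k=P[(np.hypot(P[:,0]-s['position'][0],P[:,1]-s['position'][1])<20)&(P[:,2]>100)&(P[:,2]<165)]
    print(len(k),np.median(k,0) if len(k) else '',k.min(0) if len(k) else '')
a=d['image'];b=e['image'][200:380,150:390]; b=cv2.resize(b,(560,420))
cv2.imwrite('pics/m2.png',np.vstack([a,b])[:,:,::-1][::1]); 
cv2.imwrite('pics/m2.png',cv2.resize(np.hstack([a,b]),(800,300))[:,:,::-1])
```

```text
[ 411.09872153 -309.6135948   217.2088407 ] 16.25859621659608 [ 0.30042175 -0.26220419 -0.42122739]
941 [ 407.35171561 -310.99254498] [ 372.20835451 -346.41897491   71.02002828] [ 442.39891178 -276.1114721    79.7315989 ]
260 [ 410.23781695 -308.94116103  146.94722775] [ 405.98603711 -313.52927407  126.19778013]
339 [ 404.85839665 -314.05700642] [ 369.49680053 -351.10264154   71.0460848 ] [ 440.20419866 -276.77233105   80.98935691]
83 [ 403.52931629 -313.59110637  145.3120105 ] [ 399.88262712 -317.45628513  125.76830259]
```

View pics/m2.png

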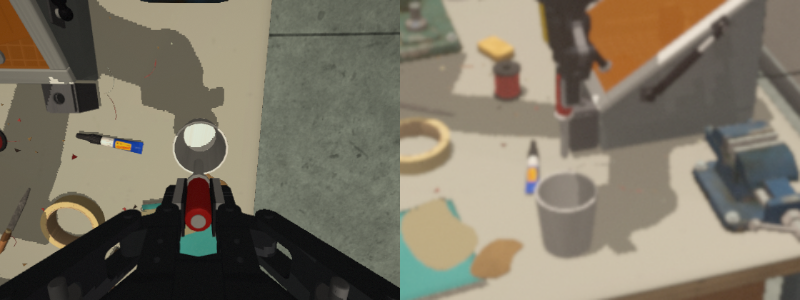

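The wrist view shows the pin held upright, its foot at (199,178) next to the cup at (200,147). Measured, it is within 4 mm of the cup's axis. Lowering.

>>> {"name": "servo_tool", "arguments": {
  "plan": [
    [-0.01,-0.006,-0.14,0,0,0,0],
    [0,0,-0.14,0,0,0,0],
    [0,0,-0.07,0,0,0,0],
    [0,0,-0.022,0,0,0,0],
    [0,0,0,0,0,0,0],
    [0,0,0,0,0,0,0]
  ]
}}

```text
clock: 6.38
position: [409.6, -311.7, 106.6]
ee_rot: [1.0, 0.0, 0.001, 0.0]
contact_force: [0.5, 0.3, -0.6]
gripper_width: 16.1
grasp_force: 59.1
```

>>> {"name": "servo_tool", "arguments": {
  "plan": [
    [0,0,-0.015,0,0,0,0],
    [0,0,0,0,0,0,0],
    [0,0,0,0,0,0,0.7],
    [0,0,0,0,0,0,0.7],
    [0,0,0,0,0,0,0.7],
    [0,0,0,0,0,0,0.7],
    [0,0,0.08,0,0,0,0.7],
    [0,0,0.2,0,0,0,0.7],
    [0,0,0.2,0,0,0,0.7],
    [0,0,0,0,0,0,0.7]
  ]
}}

```text
clock: 7.62
position: [411.1, -312.9, 250.6]
ee_rot: [1.0, 0.0, 0.006, 0.003]
contact_force: [0.2, 0.5, -0.8]
gripper_width: 59.7
grasp_force: 0.0
```

Run:
```python
from h import *
s=arm.read_state(); d=grab('wrist','w3'); e=grab('side','s3')
a=d['image'];b=cv2.resize(e['image'][200:380,150:390],(560,420))
cv2.imwrite('pics/m3.png',cv2.resize(np.hstack([a,b]),(800,300))[:,:,::-1])
print(s['position'],s['joints'])
```

```text
[ 411.11827969 -312.91618684  250.560367  ] [-3.35325421e-01  1.93951944e-01 -2.61665157e-01  1.60084125e-03
 -1.10288099e+00  1.90633808e+00]
```

View pics/m3.png

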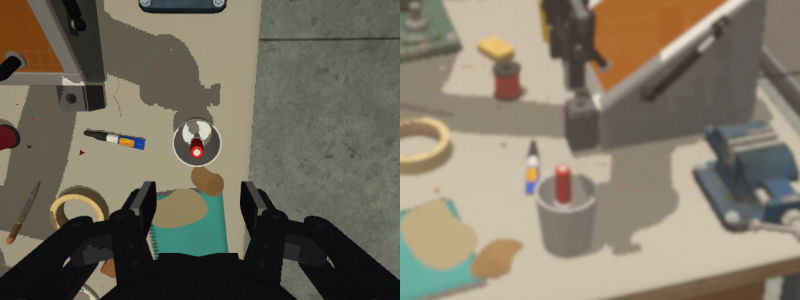

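The pin stands in the steel cup, its grip out of the top at (197,150) in the wrist view and (563,183) in the side view. Nothing else has moved. Next is the handle.

>>> {"name": "servo_tool", "arguments": {
  "plan": [
    [0.03,0.0972,0,0,0,-0.0873,0.5],
    [0.03,0.0972,0,0,0,-0.0873,0.5],
    [0.03,0.0972,0,0,0,-0.0873,0.5],
    [0.03,0.0972,0,0,0,-0.0873,0.5],
    [0.03,0.0972,0,0,0,-0.0873,0.5],
    [0.03,0.0972,0,0,0,-0.0873,0.5],
    [0.03,0.0972,0,0,0,-0.0873,0.5],
    [0.03,0.0972,0,0,0,-0.0873,0.5],
    [0.03,0.0972,0,0,0,-0.0873,0.5],
    [0,0,-0.1,0,0,0,0.5],
    [0,0,0,0,0,0,0.5],
    [0,0,0,0,0,0,0.5]
  ]
}}

```text
clock: 9.22
position: [489.6, -49.5, 214.8]
ee_rot: [-0.707, 0.707, 0.0, -0.001]
contact_force: [-0.9, -0.5, 1.0]
gripper_width: 42.9
grasp_force: 0.0
```

Run:
```python
from h import *
from scipy.spatial.transform import Rotation as R
s=arm.read_state(); d=grab('wrist','w4')
print(s['position'],s['ee_rot'],s['joints'],s['gripper_width'],s['contact_force'])
T=np.eye(4);T[:3,:3]=R.from_quat(s['ee_rot']).as_matrix();T[:3,3]=s['position']; T=T@np.array(d['mount'])
P=cloud(d,T); I=d['image'].astype(int)
h=P[(I.max(2)<70)&(P[...,2]>127)&(P[...,2]<145)&(abs(P[...,0]-493)<20)&(abs(P[...,1]+50)<35)]; print(len(h))
if len(h): print(h.mean(0),np.percentile(h,[2,98],axis=0).round(1))
```

```text
[489.62426752 -49.51185638 214.77289995] [-7.06961324e-01  7.07251930e-01  1.09721846e-04 -6.18157239e-04] [ 2.30211281e-01  1.90201937e-01 -3.62984564e-01  5.46046536e-04
 -1.01877628e+00 -2.30908884e-01] 42.874802198027986 [-0.9415853  -0.51908447  0.96811913]
1486
[491.61774654 -51.4558862  137.02812362] [[486.3 -83.6 133.8]
 [497.2 -16.7 139.1]]
```

View pics/w4.png

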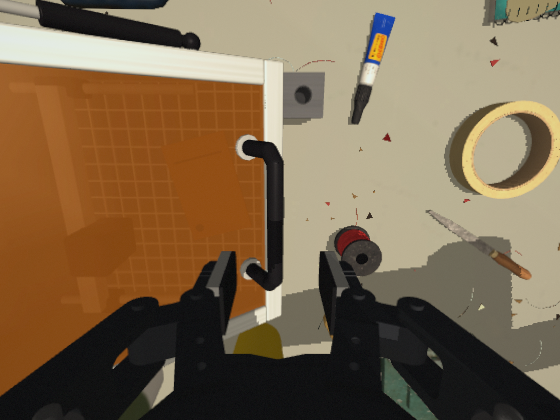

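The bar runs vertically in the wrist view at about (275,215), central between the fingers, and the pin's hole is empty at (304,95). Descending.

>>> {"name": "servo_tool", "arguments": {
  "plan": [
    [0.007,0,-0.12,0,0,0,0.5],
    [0,0,-0.1,0,0,0,0.5],
    [0,0,-0.05,0,0,0,0.5],
    [0,0,0,0,0,0,0.5],
    [0,0,0,0,0,0,0],
    [0,0,0,0,0,0,0],
    [0,0,0,0,0,0,0],
    [0,0,0,0,0,0,0],
    [0,0,0,0,0,0,0]
  ]
}}

```text
clock: 10.4
position: [491.6, -49.2, 135.2]
ee_rot: [-0.707, 0.707, -0.0, 0.0]
contact_force: [-3.9, 0.3, 5.3]
gripper_width: 10.0
grasp_force: 58.6
```

Run:
```python
import numpy as np
t=np.array([0,.03,.07,.12,.17,.22,.27,.32,.37,.42,.47,.52,.57,.61,.64,.65]); f=.386-t
x=706-231*np.cos(f);z=220-231*np.sin(f)
for a,b,c in zip(t[1:],np.diff(x)/300,np.diff(z)/300): print(a,b.round(4),c.round(4))
print(x.round(1),z.round(1))
```

```text
0.03 -0.0084 0.0215
0.07 -0.0102 0.0291
0.12 -0.011 0.0369
0.17 -0.0092 0.0374
0.22 -0.0073 0.0378
0.27 -0.0054 0.0381
0.32 -0.0035 0.0383
0.37 -0.0016 0.0385
0.42 0.0003 0.0385
0.47 0.0023 0.0384
0.52 0.0042 0.0383
0.57 0.0061 0.038
0.61 0.0062 0.0302
0.64 0.0055 0.0224
0.65 0.002 0.0074
[492.  489.5 486.4 483.1 480.4 478.2 476.6 475.5 475.  475.1 475.8 477.1
 478.9 480.8 482.4 483. ] [133.  139.5 148.2 159.3 170.5 181.8 193.3 204.8 216.3 227.9 239.4 250.9
 262.3 271.3 278.  280.3]
```

>>> {"name": "servo_tool", "arguments": {
  "plan": [
    [-0.0084,0,0.0215,0,0,0,0],
    [-0.0102,0,0.029,0,0,0,0],
    [-0.011,0,0.037,0,0,0,0],
    [-0.0092,0,0.0374,0,0,0,0],
    [0,0,0,0,0,0,0]
  ]
}}

```text
clock: 11.02
position: [479.9, -49.1, 172.4]
ee_rot: [-0.707, 0.707, -0.0, 0.001]
contact_force: [3.2, -0.9, -4.4]
gripper_width: 9.7
grasp_force: 58.7
```

>>> {"name": "servo_tool", "arguments": {
  "plan": [
    [-0.0073,0,0.0378,0,0,0,0],
    [-0.0054,0,0.038,0,0,0,0],
    [-0.0035,0,0.038,0,0,0,0],
    [-0.0016,0,0.0385,0,0,0,0],
    [0.0003,0,0.0385,0,0,0,0],
    [0.0023,0,0.0384,0,0,0,0],
    [0.0042,0,0.0383,0,0,0,0],
    [0,0,0,0,0,0,0]
  ]
}}

```text
clock: 12.02
position: [476.0, -49.2, 252.4]
ee_rot: [-0.707, 0.707, 0.0, -0.0]
contact_force: [-3.2, 2.1, -0.6]
gripper_width: 9.9
grasp_force: 58.9
```

>>> {"name": "servo_tool", "arguments": {
  "plan": [
    [0.0061,0,0.038,0,0,0,0],
    [0.0062,0,0.03,0,0,0,0],
    [0.0055,0,0.0224,0,0,0,0],
    [0.002,0,0.0074,0,0,0,0],
    [0,0,0,0,0,0,0],
    [0,0,0,0,0,0,0],
    [0,0,0,0,0,0,0]
  ]
}}

```text
clock: 12.9
position: [481.1, -49.2, 281.0]
ee_rot: [-0.707, 0.707, 0.002, -0.002]
contact_force: [-5.8, 3.5, 1.0]
gripper_width: 9.5
grasp_force: 58.9
```

```bash
cat > ang.py <<'E'
from h import *
import sys
s=arm.read_state(); print(s['clock'],s['position'],s['contact_force'],s['gripper_width'])
for n in('top','side'):
    d=grab(n,n+sys.argv[1]); P=cloud(d); I=d['image'].astype(int)
    m=(I[...,0]>1.7*I[...,1])&(I[...,1]>1.5*I[...,2])&(I[...,0]>70)&(P[...,2]>100)&(P[...,2]<330)&(abs(P[...,1]+50)<95)&(P[...,0]>470)&(P[...,0]<690)
    p=P[m]; c=np.median(p,0); q=p-c
    for _ in range(4):
        a=np.linalg.lstsq(np.c_[q[:,:2],np.ones(len(q))],q[:,2],rcond=None)[0]; r=q[:,2]-np.c_[q[:,:2],np.ones(len(q))]@a; q=q[abs(r)<6]
    print(n,len(q),'slope',np.arctan(a[0]),'lid angle',.604-np.arctan(a[0]))
E
python3 ang.py A
```

```text
12.9 [481.13548607 -49.21383638 281.02221615] [-5.77550507  3.47909343  0.97943342] 9.52468236790955
top 8 slope -0.025627764814559473 lid angle 0.6296277648145594
side 0 slope 0.0 lid angle 0.604
  return _methods._mean(a, axis=axis, dtype=dtype,
  ret = um.true_divide(
```

>>> {"name": "servo_tool", "arguments": {
  "plan": [
    [-0.002,0,-0.0074,0,0,0,0],
    [-0.0055,0,-0.0224,0,0,0,0],
    [-0.0062,0,-0.03,0,0,0,0],
    [-0.0061,0,-0.038,0,0,0,0],
    [-0.0042,0,-0.0383,0,0,0,0],
    [-0.0015,0,-0.025,0,0,0,0],
    [-0.0008,0,-0.0184,0,0,0,0],
    [-0.0002,0,-0.0185,0,0,0,0],
    [-0.0001,0,-0.012,0,0,0,0],
    [0,0,0,0,0,0,0],
    [0,0,0,0,0,0,0],
    [0,0,0,0,0,0,0],
    [0,0,0,0,0,0,0]
  ]
}}

```text
clock: 14.62
position: [474.7, -49.2, 218.6]
ee_rot: [-0.707, 0.707, -0.0, 0.0]
contact_force: [-5.3, 2.4, 0.9]
gripper_width: 10.0
grasp_force: 60.0
```

Run:
```python
from h import *
s=arm.read_state(); print(s['clock'],s['position'],s['contact_force'],s['gripper_width'],s['grasp_force'])
d=grab('side','sB'); e=grab('top','tB')
cv2.imwrite('pics/mB.png',cv2.resize(np.hstack([cv2.resize(d['image'][120:400,130:503],(560,420)),e['image']]),(800,300))[:,:,::-1])
P=cloud(d); Q=cloud(e).reshape(-1,3)
# lid slope: cloud points over the lid along x in median (outer band y -60..-165)
for A in(P.reshape(-1,3),Q):
    for lo,hi in((-165,-150),(45,62)):
        p=A[(A[:,1]>lo)&(A[:,1]<hi)&(A[:,0]>500)&(A[:,0]<690)&(A[:,2]>165)&(A[:,2]<245)]
        print(len(p),[(x,float(np.percentile(k,90).round(1))) for x in range(500,700,30) if len(k:=p[abs(p[:,0]-x)<6,2])>2])
```

```text
14.625 [474.73866538 -49.18787856 218.63315007] [-5.2876595   2.41627289  0.90880548] 10.024828416672047 60.025489926338196
462 [(500, 181.2), (530, 188.4), (560, 196.0), (590, 204.0), (620, 211.1), (650, 218.1), (680, 226.1)]
289 [(530, 188.6), (560, 196.6), (590, 203.0), (620, 210.7), (650, 218.7), (680, 226.4)]
751 [(500, 180.4), (530, 187.1), (560, 194.2), (590, 202.4), (620, 210.5), (650, 218.2), (680, 224.6)]
744 [(530, 188.5), (560, 195.0), (590, 202.0), (620, 209.8), (650, 217.5), (680, 224.9)]
```

View pics/mB.png

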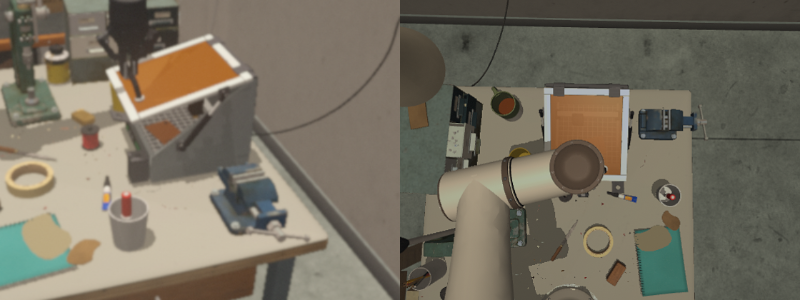

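The lid slope gives an angle of 0.36, and the hand's pose gives 0.37, which is 3 cm below balance. The side view shows the handle still held at (135,90), and the pin still in the cup at (127,205). I'll move down and up slightly to relieve the grip friction and the push along x, so the weight settles on the hand.

>>> {"name": "servo_tool", "arguments": {
  "plan": [
    [-0.003,0,-0.01,0,0,0,0],
    [0,0,-0.01,0,0,0,0],
    [0,0,0,0,0,0,0],
    [0,0,0.01,0,0,0,0],
    [0,0,0.01,0,0,0,0],
    [0,0,0,0,0,0,0],
    [0,0,0,0,0,0,0],
    [0,0,0,0,0,0,0],
    [0,0,0,0,0,0,0]
  ]
}}

```text
clock: 15.85
position: [474.5, -49.2, 218.3]
ee_rot: [-0.707, 0.707, -0.001, 0.001]
contact_force: [3.1, 0.2, -0.9]
gripper_width: 9.9
grasp_force: 59.3
```

```bash
python3 -c "
from h import *
for i in range(5):
    s=arm.read_state(); print(s['clock'],s['position'].round(1),s['contact_force'].round(1),s['gripper_width'],s['joint_vel'].round(3)); vision.get_image('top')"
```

```text
15.85 [474.5 -49.2 218.3] [ 3.1  0.2 -0.9] 9.908038098779603 [-0.001 -0.001 -0.     0.     0.002 -0.001]
15.9 [474.5 -49.2 218.3] [ 5.2 -0.3 -1.6] 9.922200227204971 [ 0.001 -0.001  0.001 -0.    -0.001  0.002]
15.95 [474.5 -49.2 218.3] [ 4.1 -0.3 -0.6] 9.461569456149448 [-0.001  0.001  0.    -0.001 -0.001 -0.001]
16.0 [474.5 -49.2 218.3] [ 4.8 -1.6 -0.5] 9.86174285672256 [-0.    -0.001 -0.    -0.001  0.001  0.001]
16.05 [474.5 -49.2 218.3] [ 4.5 -0.5 -1.2] 10.081797297127437 [-0.    -0.001 -0.001 -0.001 -0.     0.   ]
```

About 1 N now bears down on the hand, as expected at this angle, and the arm is still. Handing in.

```bash
python3 -c "
from bench import arm
print(arm.job_done())"
```

```text
the job is handed in; nothing more can be done
None
```

I handed the job in at about 16 s: the pin stands in the steel cup, I raised the lid about 3 cm past balance and eased it back, and the hand still holds it by the handle at about 0.37 rad, roughly 3 cm below balance, with about 1 N of its weight on the hand.

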